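Third hand: hold a bronze rod against a sprung stop for clamping

ROBOT

A 6-joint arm with a two-finger parallel gripper is mounted at the origin on the work surface; the furniture and walls round the work are solid. World frame = base frame: x ahead of the robot, y to its left, z up, the work surface at z = 0. Lengths are in m, angles in rad, forces in N, time in s.
With the tool pointing down it reaches from about 0.35 to 0.975 m from the base axis. Payload 4.9 kg.
Tool frame: the origin (TCP) lies on the front face of the gripper's body, between the roots of the fingers; the fingertips stand ctrl.finger_overhang ahead of it and the grasp point (between the pads) lies 54 mm ahead of it (ctrl.finger_overhang is the distance from the TCP to the fingertips, in m); z points along the fingers, y is the line along which they close (so a half turn about z gives the same grasp; the last joint's range is limited). The gripper opens to 85 mm and grips with 20 to 120 N. Pads are 22 mm wide; open, the fingers measure 114 mm over their backs; the gripper's body (76 mm by 85 mm) begins 54 mm behind the grasp point. The pads swing forward as they close: fully open they stand 13 mm farther back than shut.
Start: joints at [-1.355, 0.053, 1.613, -0, 1.476, -0.119], TCP at [0.205, -0.59, 0.304] pointing down, gripper open.
Joint ranges: [-3.01, 3.01], [-1.01, 2.22], [0.06, 2.58], [-1.02, 4.17], [0.09, 2.62], [-3.14, 3.14]. Speed limits (rad/s): [2.57, 2.57, 3.14, 3.14, 3.14, 3.14].

INTERFACE

Orientations are given as a rotation vector (axis times angle).
In Python, from station import ctrl, vision gives the robot as it stands. The module is installed in compiled form; this text tells all that it offers.
- The arm moves only by the tool drive_tool, never from a script. Its argument "rows" is a list of rows, each a list of 2 entries, a list of its own where there are three numbers: the shift along the tool's x, y, z in m, then the turn about the tool's z in rad. A call has 1 to 10 rows; each row shifts and turns the commanded pose from where the row before left it, along the tool's axes as they then stand; what a row does not reach is not made up. A row lasts 1/10 s, in which the tool goes at most 50 mm and 8.59 degrees, less where a joint would pass 70% of its speed; a pose out of reach is approached as far as the arm can. A call with a gripper value outside its range is refused whole. "jaw" is the closure, from 0 (fully open) to 1 (shut), set as the call begins (left out, the last holds). The fingers move at their own pace and stop on an object; "grip_force" is the grip in N (left out, the last holds). Time passes only in rows, so rows that do not move let the fingers close. It gives the time, the measured TCP pose, the force, the opening and the grip force at its end, in the units of the state.
- ctrl.get_obs(): the state, without advancing time (a new reading comes with each control period).
- vision.get_image(name): name is "side" or "top" or "wrist"; returns a dict with "image" (400x640x3 uint8, blue, green, red), "vertical_fov" (degrees; the focal length in pixels is half the picture's height over the tangent of half this angle, whatever the lens; pixels are square), "cx", "cy" (the principal point, pixels), "dist_coeffs" ([k1, k2, p1, p2, k3] as OpenCV has them; the pictures are not rectified), "R" (3x3) and "t" (3): a world point X has camera coordinates R X + t. Camera axes: x right, y down, z forward; pixel columns grow to the right and rows downward; lengths in m; the calibration is good to about 2 mm. A picture is of the moment at which its call begins. There is no depth.
- ctrl.finish_job(): hands the job in; it is judged then, once.
The state is a dict: "t": time; "q": joint angles; "dq": joint speeds; "effort": joint torques, N m; "tool_pos": TCP position; "tool_rot": TCP orientation; "contact_force": force on the tool from outside, world axes, zero at the start; "wrist_torque": the same for the moment, N m; "opening": finger opening in m; "grip_force": force on a finger pad.
Only numpy, scipy, OpenCV 4.12 (cv2) and the standard library are available. Lean on these libraries where they do the work, as an engineer would, in place of code of your own. Each camera call takes 0.05 s, during which the arm holds its last target. There are 200 camera calls.

TASK

Of the two bronze baluster rods lying side by side next to the wooden jig, take the shorter one and lay it in the two saddles of the jig, still clear of the sprung steel stop plate; then slide it along the saddles and press its end against the plate until the plate's pointers stand between the two black marks on the board (about 9 N), never driving the plate to the end of its travel. Finish while holding it pressed there, steady, with the rod still lying in both saddles, so that I can tighten the thumbscrews: do not let go. Leave the longer rod, the tape roll and the enamel dish where they are.

Things in the scene. Friction and masses are not known exactly. Their poses are not given: they have to be found in the camera images.
- rod_center (a point): centre (half-way up and along) of the SHORT rod: dark corroded bronze baluster, 235 mm long, 27 mm thick at its bulges, 22 mm across where gripped, about 0.42 kg, lying on the table, centre 13.5 mm above it. Long axis = y axis, z up. Either end may face the stop. The longer rod beside it looks alike; which of them lies nearer the jig changes
- jig: wooden jig fixed to the table; origin on the table midway between the saddles; x runs along the saddles towards the stop, z up. Board 340 x 110 x 12 mm (x -160 to 180 mm). Saddles centred at x = -80 and +80 mm, each 30 mm long, 52 mm high; between them nothing rises above the board, so fingers can straddle the rod there. Behind the plate a 54 mm high housing, x 155 to 173 mm
- lay_point (a point): point in the jig (jig x = -20 mm) where the rod's centre lies when laid down with its end 17 mm short of the stop; 41.5 mm above the table. The saddles' floors are 28 mm above the table; their walls leave a channel 29 mm wide, flared to about 45 mm at the top; thumbscrews stick out sideways to 47 mm from the channel's middle. Axes as the jig's
- stop_face (a point): centre of the pressing face of the sprung steel stop plate (56 mm wide, 8 mm thick, 13 to 54 mm above the table), 41.5 mm above the table; at rest at jig x = 115 mm; moves with the plate along jig x. Pointers at the plate's foot are flush with this face; the two black marks on the board stand at 10 and 20 mm of travel
- stop (a joint): travel of the stop plate in m: 0 at rest, grows as it is pushed along jig +x, hard end at 0.027. Spring 600 N/m without preload: 6 N at the first mark (0.010), 12 N at the second (0.020). It springs back when let go
- long_rod: bystander: the longer bronze baluster, 300 mm long, 29 mm thick, long axis = its y axis; origin at the centre of its underside. Leave it alone
- tape_roll: bystander: roll of masking tape, 99 mm across, 36 mm high, lying flat; origin at the centre of its underside
- enamel_dish: bystander: shallow cream enamel dish, 74 mm across, 17 mm high, lying open side up; origin at the centre of its underside

How it is judged:
On the way, in this order (a step that is already met when the one before it is completed fails the run):
1. the short rod lies in both saddles, clear of the stop (z of rod_center in the frame of jig between 0.038 and 0.0455 m and y of rod_center in the frame of jig between -0.006 and 0.006 m and angle between the y axis of rod_center and the x axis of jig, either way round below 0.07 rad and x of rod_center in the frame of jig between -0.035 and 0.025 m and value of joint stop below 0.003 m), for 0.2 s.
2. the rod is pressed against the stop, pointers between the marks, steady for a second (z of rod_center in the frame of jig between 0.038 and 0.0455 m and y of rod_center in the frame of jig between -0.006 and 0.006 m and angle between the y axis of rod_center and the x axis of jig, either way round below 0.07 rad and value of joint stop between 0.009 and 0.021 m and horizontal distance between rod_center and stop_face below 0.122 m and contact force between rod and the fingers above 1 N and linear speed of rod below 0.02 m/s), for 1 s.
At the end, for the whole second after the job is handed in: Short rod at rest in both saddles (centre within 4 mm of seated height and 6 mm of the channel's middle, within 0.07 rad), its end on the stop plate, which is pushed back 9 to 21 mm; fingers still touching the rod (z of rod_center in the frame of jig between 0.038 and 0.0455 m and y of rod_center in the frame of jig between -0.006 and 0.006 m and angle between the y axis of rod_center and the x axis of jig, either way round below 0.07 rad and value of joint stop between 0.009 and 0.021 m and horizontal distance between rod_center and stop_face below 0.122 m and contact force between rod and the fingers above 1 N and linear speed of rod below 0.01 m/s); the arm keeps its last pose, push and grip.
It fails at once if the stop plate is driven to the end of its travel (over 25 mm) (value of joint stop above 0.025 m).
It fails at once if the longer rod is moved by more than 20 mm (distance of long_rod from where it was at the start of the episode above 0.02 m).
It fails at once if the tape roll is moved by more than 20 mm (distance of tape_roll from where it was at the start of the episode above 0.02 m).
It fails at once if the enamel dish is moved by more than 20 mm (distance of enamel_dish from where it was at the start of the episode above 0.02 m).
It also fails if it takes over 48 s, if anything falls off the work surface, if the arm or the gripper's body presses on something with over 40 N, if the wrist force passes 120 N, or if a joint passes its speed limit or range.

## Working session

There is one attempt and no reset: what is moved stays moved. The work goes in short steps, Python scripts to look and compute and a tool call to move; the robot and the scene stay as the last step left them, time stands still between calls to the robot, and variables do not carry over. Pictures are saved under pics/ and viewed, at most 10 in all, crops included, and the job is handed in when it is done.

Besides the shell and the picture viewer there is one more tool, called after ">>>" in YAML: its name, and indented under it one key for each argument. drive_tool: Moves the arm, as the interface text tells. Its arguments: {"type":"object","properties":{"rows":{"type":"array","items":{"type":"array"}},"jaw":{"type":"number"},"grip_force":{"type":"number"}},"required":["rows"]}

```bash
mkdir -p pics; cat > h.py <<'E'
import numpy as np, cv2
from station import ctrl, vision
def K(c):
    f=200/np.tan(np.radians(c["vertical_fov"])/2)
    return np.array([[f,0,c["cx"]],[0,f,c["cy"]],[0,0,1.]])
def ray(c,px,z):
    u=cv2.undistortPoints(np.array(px,float).reshape(-1,1,2),K(c),np.array(c["dist_coeffs"],float)).reshape(-1,2)
    R=np.array(c["R"]);t=np.array(c["t"])
    d=np.c_[u,np.ones(len(u))]@R; o=-R.T@t
    return o+d*((z-o[2])/d[:,2])[:,None]
def proj(c,X):
    return cv2.projectPoints(np.array(X,float).reshape(-1,1,3),cv2.Rodrigues(np.array(c["R"]))[0],np.array(c["t"],float),K(c),np.array(c["dist_coeffs"],float))[0].reshape(-1,2)
E
python3 - <<'E'
from h import *
o=ctrl.get_obs();print(o,ctrl.finger_overhang)
for n in("side","top","wrist"):
    c=vision.get_image(n);cv2.imwrite(f"pics/{n}0.png",c["image"]);R=np.array(c["R"]);print(n,-R.T@np.array(c["t"]),R[2],c["vertical_fov"])
E
```

```text
{'t': 0.0, 'q': array([-1.35499723e+00,  5.33556497e-02,  1.61426033e+00, -1.24193816e-05,
        1.47598203e+00, -1.19013862e-01]), 'dq': array([ 0.00046739, -0.00279687, -0.00085769,  0.00080804, -0.00194729,
        0.00051224]), 'effort': array([-2.37166212e-03, -3.93680906e+01, -3.70175457e+01, -3.59102041e-04,
        7.04679958e-03,  7.29043109e-06]), 'tool_pos': array([ 0.20526105, -0.58984658,  0.30268372]), 'tool_rot': array([-3.09569918e+00, -5.23138103e-01,  1.71663921e-04]), 'contact_force': array([ 0.49622947, -0.05610006, -1.42190205]), 'wrist_torque': array([ 0.05277932, -0.03236591,  0.01665494]), 'grip_force': 0.0, 'opening': 0.08557422037670029} 0.0726
side [ 0.03373405 -1.43157843  0.74484186] [ 0.34048602  0.82741906 -0.44659486] 45.97664497820147
top [ 0.40542415 -0.23374735  1.36966564] [ 1.00708310e-01 -8.08815632e-04 -9.94915666e-01] 50.166211504942474
wrist [ 0.2797821  -0.56441956  0.37264737] [-0.28567315 -0.09827978 -0.95327432] 63.10655316608288
```

View pics/top0.png

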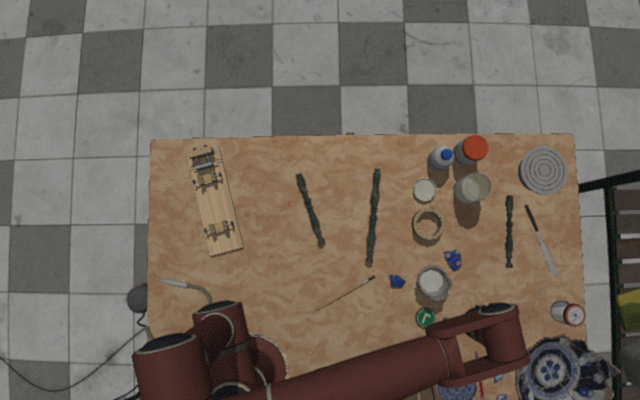

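View pics/side0.png

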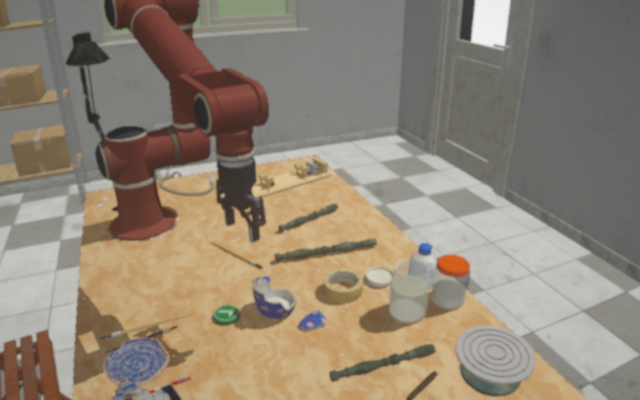

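The top view shows the jig at about (215,200) with its housing and stop at the upper end (205,160). The short rod runs (299,175)–(322,247), next to the longer one at (377,170)–(369,265). The dish is at (425,190), the tape at (427,224), and a third, far-off rod at (509,230) is decoration.

```bash
python3 - <<'E'
from h import *
c=vision.get_image("top");im=c["image"];hsv=cv2.cvtColor(im,cv2.COLOR_BGR2HSV)
def axis(m,z,o=(0,0)):
    y,x=np.nonzero(m);P=ray(c,np.c_[x+o[0],y+o[1]],z)[:,:2];mu=P.mean(0);v=np.linalg.svd(P-mu,full_matrices=False)[2][0]
    if v[0]<0:v=-v
    s=(P-mu)@v;return mu+v*(s.max()+s.min())/2,np.degrees(np.arctan2(v[1],v[0])),s.max()-s.min()
for x0,x1,y0,y1 in((285,335,165,255),(355,392,160,272)):
    m=(im[y0:y1,x0:x1].max(2)<95).astype(np.uint8)
    n,l,s,_=cv2.connectedComponentsWithStats(m);k=1+s[1:,4].argmax();print("rod",s[k],axis(l==k,0.0135,(x0,y0)))
# jig board
x0,x1,y0,y1=180,255,135,265
cv2.imwrite("pics/jig.png",cv2.resize(im[y0:y1,x0:x1],None,fx=4.5,fy=4.5,interpolation=cv2.INTER_CUBIC))
# tape etc.
print("tape/dish approx",ray(c,[(427,224),(425,190)],0.02))
E
```

```text
rod [ 11   8  29  75 527] (array([ 0.50334428, -0.19211513]), np.float64(17.666735221821657), np.float64(0.2473969124405662))
rod [ 10   9  16  98 682] (array([ 0.47729484, -0.39161446]), np.float64(-6.591910977106819), np.float64(0.311662831614962))
tape/dish approx [[ 0.45129561 -0.56340596  0.02      ]
 [ 0.5600112  -0.56136909  0.02      ]]
```

View pics/jig.png

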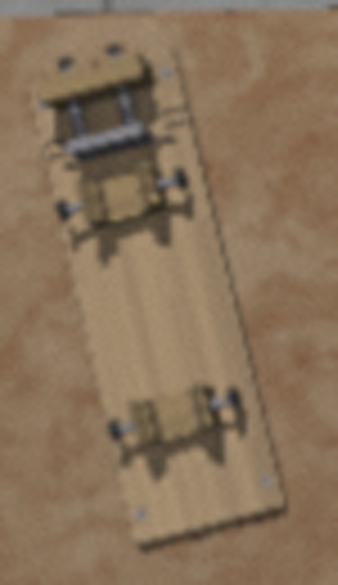

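The crop shows the saddles centred at about (123,198) and (176,415), the steel plate at (105,140), and the board's near edge from (138,545) to (285,508). The rod lengths of 247 and 312 mm (given: 235 and 300) confirm that the left rod is the short one. I'll move above it and refine with the wrist camera.

>>> drive_tool:
  rows:
    - [[0.034, -0.023, 0], 0.0]
    - [[0.034, -0.023, 0], 0.0]
    - [[0.034, -0.023, 0], 0.0]
    - [[0.034, -0.023, 0], 0.0]
    - [[0.034, -0.023, 0], 0.0]
    - [[0.034, -0.023, 0], 0.0]
    - [[0.034, -0.023, 0], 0.0]
    - [[0.034, -0.023, 0], 0.0]
    - [[0.034, -0.023, 0], 0.0]
    - [[0.034, -0.023, 0], 0.026]
  jaw: 0

```text
t: 1.2
tool_pos: [0.4516, -0.2598, 0.3038]
tool_rot: [3.104, 0.482, 0.0]
contact_force: [-0.5, -1.1, 0.3]
opening: 0.0855
grip_force: 0.0
```

>>> drive_tool:
  rows:
    - [[0.034, -0.023, 0], 0.0]
    - [[0.034, -0.023, 0], 0.0]
    - [[0, 0, 0], 0.0]
    - [[0, 0, 0], 0.0]

```text
t: 1.6
tool_pos: [0.5019, -0.1961, 0.3036]
tool_rot: [-3.104, -0.486, 0.001]
contact_force: [0.4, 0.3, 0.1]
opening: 0.0852
grip_force: 0.0
```

```bash
python3 - <<'E'
from h import *
c=vision.get_image("wrist");im=c["image"];o=ctrl.get_obs();print(o["t"],o["tool_pos"],o["tool_rot"])
cv2.imwrite("pics/w1.png",im)
np.save("pics/w1.npy",c,allow_pickle=True)
T=vision.get_image("top")
px=np.array([(123,198),(176,415)])/4.5+[180,135]-.4
P=ray(T,px,0.048);print("saddles",P,np.degrees(np.arctan2(*(P[0]-P[1])[[1,0]])),np.linalg.norm(P[0]-P[1]))
print("in wrist",proj(c,P))
E
```

```text
1.65 [ 0.50152012 -0.19686554  0.30361955] [ 3.10406564e+00  4.83812766e-01 -1.23990016e-03]
saddles [[0.6049109  0.12957567 0.048     ]
 [0.45280263 0.09097517 0.048     ]] 14.239358205609792 0.15692968749911285
in wrist [[ -9.21117503 -50.14209317]
 [ 27.65921322 135.77214347]]
```

View pics/w1.png

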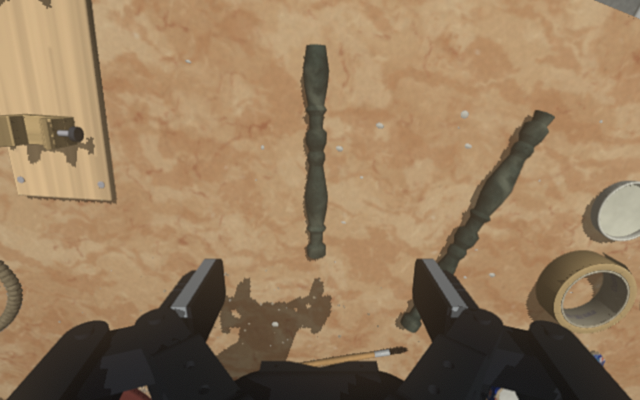

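The wrist view shows the short rod clearly, from (316,45) to (316,258), with the long rod to its right and one saddle at (37,132).

```bash
python3 - <<'E'
from h import *
c=np.load("pics/w1.npy",allow_pickle=True).item();im=c["image"]
o=ctrl.get_obs();print(o["tool_pos"])
x0,x1,y0,y1=280,350,30,275
m=(im[y0:y1,x0:x1].max(2)<85).astype(np.uint8)
n,l,s,_=cv2.connectedComponentsWithStats(m);k=1+s[1:,4].argmax();print(s[k])
y,x=np.nonzero(l==k);P=ray(c,np.c_[x+x0,y+y0],0.0135)[:,:2]
rect=cv2.minAreaRect((P*1000).astype(np.float32));print(rect)
mu=P.mean(0);v=np.linalg.svd(P-mu,full_matrices=False)[2][0];v*=np.sign(v[0]);S=(P-mu)@v
C=mu+v*(S.max()+S.min())/2;print("axis",np.degrees(np.arctan2(v[1],v[0])),S.max()-S.min(),C)
n=np.array([-v[1],v[0]]);t=(P-C)@n;u=(P-C)@v
for a in np.arange(-.12,.121,.01):
    q=t[abs(u-a)<.002]
    if len(q):print("%.3f w %.1f mid %.1f"%(a,1e3*np.ptp(q),5e2*(q.max()+q.min())),end="; ")
import scipy.spatial.transform as st
R=st.Rotation.from_rotvec(o["tool_rot"]).as_matrix()
print("\ntoolx",np.degrees(np.arctan2(R[1,0],R[0,0])),"shift",R.T@(np.r_[C,.076]-o["tool_pos"]))
E
```

```text
[ 0.50128777 -0.19736904  0.30369552]
[  23   15   26  214 3481]
((508.30059814453125, -190.50677490234375), (239.33204650878906, 25.849462509155273), 17.432531356811523)
axis 17.74860381482737 0.2393322943035424 [ 0.508376   -0.19071982]
-0.120 w 9.8 mid 0.5; -0.110 w 20.8 mid -0.1; -0.100 w 17.0 mid -0.7; -0.090 w 13.2 mid -0.1; -0.080 w 20.3 mid -0.1; -0.070 w 17.8 mid -0.1; -0.060 w 22.3 mid -0.1; -0.050 w 24.5 mid -0.2; -0.040 w 24.3 mid -0.2; -0.030 w 21.8 mid -0.2; -0.020 w 19.4 mid -0.2; -0.010 w 16.9 mid -0.2; -0.000 w 16.8 mid -0.2; 0.010 w 16.7 mid -0.2; 0.020 w 20.9 mid -0.2; 0.030 w 20.8 mid -0.2; 0.040 w 13.0 mid 0.3; 0.050 w 14.0 mid -0.3; 0.060 w 19.2 mid 0.2; 0.070 w 19.0 mid 0.2; 0.080 w 23.0 mid 0.2; 0.090 w 24.9 mid 0.2; 0.100 w 24.7 mid 0.2; 0.110 w 21.4 mid -0.3; 0.120 w 17.2 mid -0.4; 
toolx 17.65390975481359 shift [ 0.00889998 -0.00418198  0.2276906 ]
```

>>> drive_tool:
  rows:
    - [[0.009, -0.004, 0.02], 0.0]
    - [[0, 0, 0.03], 0]
    - [[0, 0, 0.04], 0]
    - [[0, 0, 0.04], 0]
    - [[0, 0, 0.03], 0]
    - [[0, 0, 0.02], 0]
    - [[0, 0, 0.01], 0]
    - [[0, 0, 0], 0]
    - [[0, 0, 0], 0]

```text
t: 2.6
tool_pos: [0.5095, -0.1912, 0.1151]
tool_rot: [3.103, 0.481, 0.002]
contact_force: [0.0, -0.2, -0.4]
opening: 0.0856
grip_force: 0.0
```

```bash
python3 - <<'E'
from h import *
c=vision.get_image("wrist");o=ctrl.get_obs();print(o["t"],o["tool_pos"],o["tool_rot"])
cv2.imwrite("pics/w2.png",c["image"])
E
```

```text
2.65 [ 0.50987194 -0.19121155  0.11562275] [3.10263583 0.48175037 0.00356906]
```

View pics/w2.png

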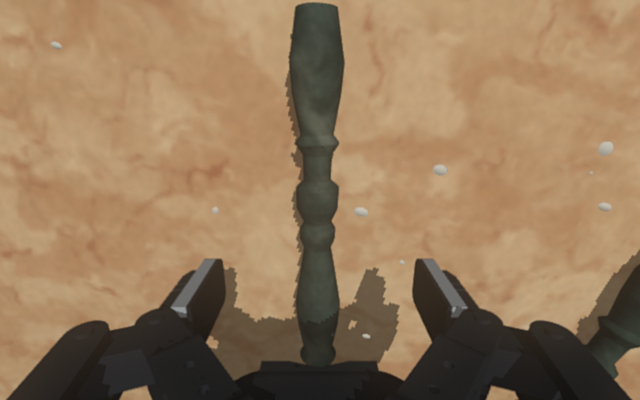

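The rod at (318,290) is centred between the pads at x≈210 and x≈428. Next I descend and grip.

>>> drive_tool:
  rows:
    - [[0, 0, 0.02], 0]
    - [[0, 0, 0.01], 0]
    - [[0, 0, 0.008], 0]
    - [[0, 0, 0], 0]
    - [[0, 0, 0], 0]

```text
t: 3.15
tool_pos: [0.5093, -0.1904, 0.0762]
tool_rot: [3.104, 0.483, 0.0]
contact_force: [0.1, -0.3, 0.3]
opening: 0.0855
grip_force: 0.0
```

>>> drive_tool:
  rows:
    - [[0, 0, 0], 0]
    - [[0, 0, 0], 0]
    - [[0, 0, 0], 0]
    - [[0, 0, 0], 0]
    - [[0, 0, 0], 0]
    - [[0, 0, 0], 0]
    - [[0, 0, 0], 0]
    - [[0, 0, 0], 0]
    - [[0, 0, 0], 0]
    - [[0, 0, 0], 0]
  jaw: 1
  grip_force: 60

```text
t: 4.15
tool_pos: [0.5094, -0.1906, 0.0763]
tool_rot: [3.103, 0.483, 0.001]
contact_force: [0.9, -1.1, 3.8]
opening: 0.0217
grip_force: 61.4
```

>>> drive_tool:
  rows:
    - [[0, 0, -0.01], 0]
    - [[0, 0, -0.02], 0]
    - [[0, 0, -0.03], 0]
    - [[0, 0, -0.04], 0]
    - [[0, 0, -0.04], 0]
    - [[0, -0.02, -0.04], 0]
    - [[-0.005, -0.03, -0.03], 0]
    - [[-0.005, -0.04, -0.02], 0]
    - [[-0.005, -0.04, -0.02], 0]
    - [[-0.005, -0.04, 0], 0]

```text
t: 5.15
tool_pos: [0.4377, -0.0332, 0.3283]
tool_rot: [3.104, 0.482, 0.005]
contact_force: [1.4, 0.5, -3.6]
opening: 0.0218
grip_force: 60.8
```

>>> drive_tool:
  rows:
    - [[0, -0.03, 0], 0]
    - [[0, -0.02, 0], 0]
    - [[0, -0.01, 0], 0]
    - [[0, 0, 0], 0]
    - [[0, 0, 0], 0]
    - [[0, 0, 0], 0]

```text
t: 5.75
tool_pos: [0.4203, 0.022, 0.3256]
tool_rot: [3.104, 0.481, -0.001]
contact_force: [0.3, 0.4, -3.9]
opening: 0.022
grip_force: 60.6
```

```bash
python3 - <<'E'
from h import *
c=vision.get_image("wrist");o=ctrl.get_obs();print(o["t"],o["tool_pos"],o["tool_rot"],o["opening"])
cv2.imwrite("pics/w3.png",c["image"]);np.save("pics/w3.npy",c,allow_pickle=True)
T=vision.get_image("top");cv2.imwrite("pics/t3.png",T["image"]);np.save("pics/t3.npy",T,allow_pickle=True)
print(proj(c,[(.605,.1296,.048),(.4528,.091,.048)]))
E
```

```text
5.8 [0.42033495 0.02195861 0.32567918] [ 3.10452632e+00  4.80909670e-01 -1.10997833e-03] 0.02142301999282326
[[266.32095877 -55.60846076]
 [264.45554739 122.52706967]]
```

View pics/w3.png

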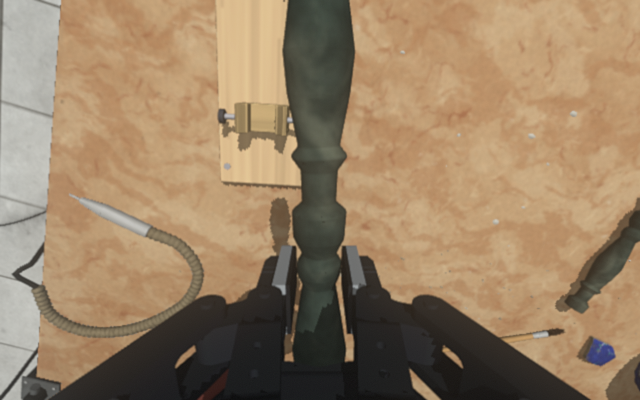

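The near saddle is at (263,117), with its right thumbscrew hidden behind the held rod; this agrees with the top-view estimate to about 5 px. I'll move forward to see the far saddle.

>>> drive_tool:
  rows:
    - [[0.01, 0.01, 0], 0]
    - [[0.03, 0.01, 0], 0]
    - [[0.03, 0.01, 0], 0]
    - [[0.03, 0, 0], 0]
    - [[0.03, 0, 0], 0]
    - [[0.02, 0, 0], 0]
    - [[0.01, 0, 0], 0]
    - [[0, 0, 0], 0]
    - [[0, 0, 0], 0]
    - [[0, 0, 0], 0]

```text
t: 6.85
tool_pos: [0.581, 0.0424, 0.326]
tool_rot: [3.104, 0.482, -0.0]
contact_force: [-0.0, 1.2, -4.0]
opening: 0.0221
grip_force: 60.6
```

```bash
python3 - <<'E'
from h import *
c=vision.get_image("wrist");o=ctrl.get_obs();print(o["t"],o["tool_pos"],o["tool_rot"],o["opening"])
np.save("pics/w4.npy",c,allow_pickle=True);a=np.load("pics/w3.npy",allow_pickle=True).item()
A=cv2.resize(a["image"][60:210,180:320],None,fx=3,fy=3,interpolation=cv2.INTER_CUBIC)
B=cv2.resize(c["image"][0:260,150:330],None,fx=2.3,fy=2.3,interpolation=cv2.INTER_CUBIC)[:598,:379]
W=np.zeros((598,800,3),np.uint8);W[:450,:420]=A;W[:B.shape[0],421:800]=B
cv2.imwrite("pics/w4.png",W)
E
```

```text
6.9 [0.58098259 0.04246884 0.32606828] [ 3.10421814e+00  4.82405075e-01 -7.70208296e-05] 0.021653463378767602
```

View pics/w4.png

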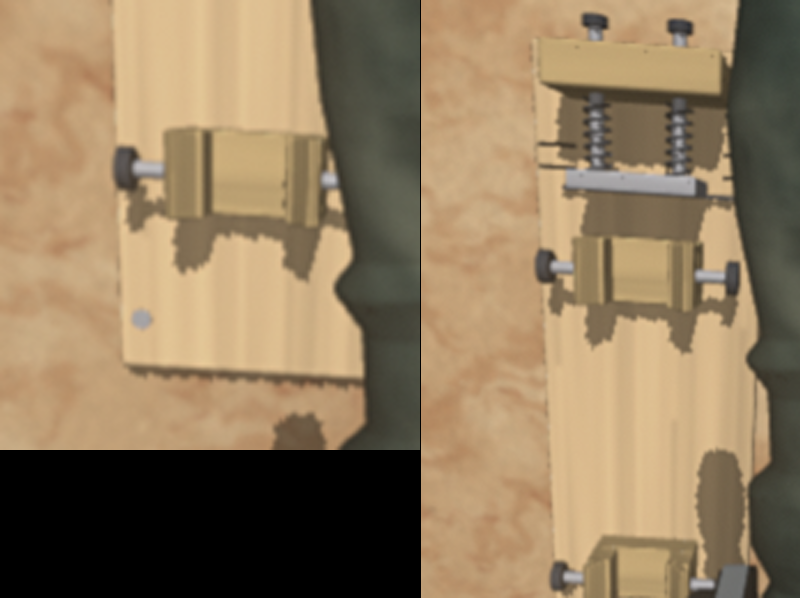

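View B shows both saddles and the plate: far floor about (612–667, 240–303), near floor starting at about (617–667, 548), plate top at about (635,180). In A the near floor spans about (210–287, 132–220).

```bash
python3 - <<'E'
from h import *
from scipy.spatial.transform import Rotation as Ro
a=np.load("pics/w3.npy",allow_pickle=True).item();b=np.load("pics/w4.npy",allow_pickle=True).item()
fa=lambda p:np.array(p)/3+[180,60]-.33
fb=lambda p:(np.array(p)-[421,0])/2.3+[150,0]-.28
def rep(n,P):
    P=P[:,:2];print(n,"mid",P.mean(0).round(4),"widths",np.linalg.norm(P[0]-P[1]).round(4),np.linalg.norm(P[2]-P[3]).round(4),"len",np.linalg.norm((P[0]+P[1]-P[2]-P[3])/2).round(4));return P.mean(0)
N=rep("near A",ray(a,fa([(211,131),(287,134),(209,216),(286,220)]),.028))
F=rep("far B",ray(b,fb([(613,238),(667,240),(611,303),(668,306)]),.028))
d=F-N;print("sep",np.linalg.norm(d),"ang",np.degrees(np.arctan2(d[1],d[0])))
# near saddle partial in B, floor far edge
E=ray(b,fb([(618,547),(667,548)]),.028)[:,:2];print("near far-edge B",E.mean(0),np.ptp(E,axis=0), "to F centre",np.linalg.norm(E.mean(0)-F))
g=E.mean(0);g=F-g;print("ang B",np.degrees(np.arctan2(g[1],g[0])))
# board left edge in B z=.012, board right
L=ray(b,fb([(538,150),(553,540)]),.012)[:,:2];g=L[0]-L[1];print("board left ang",np.degrees(np.arctan2(g[1],g[0])))
La=ray(a,fa([(112,10),(124,362),(364,382)]),.012)[:,:2];g=La[0]-La[1];print("A board left ang",np.degrees(np.arctan2(g[1],g[0])))
d/=np.linalg.norm(d);n=np.array([-d[1],d[0]]);J=(N+F)/2
pl=ray(b,fb([(566,185),(705,194)]),.054)[:,:2]
print("J",J,"near end board in jig x",(La[1]-J)@d,"left edge y",(La[1]-J)@n,(L-J)@n,"plate front-top x",(pl-J)@d,(pl-J)@n)
o=ctrl.get_obs();R=Ro.from_rotvec(o["tool_rot"]).as_matrix()
print("lay",J-.02*d,"shift",R.T@(np.r_[J-.02*d,.0415+.063]-o["tool_pos"]),"tool ang",np.degrees(np.arctan2(R[1,0],R[0,0])))
# rod in current wrist view: axis from mask at its height
m=(b["image"][:240].max(2)<75);y,x=np.nonzero(m&(np.arange(640)>305)[None]&(np.arange(640)<400)[None])
P=ray(b,np.c_[x,y],o["tool_pos"][2]-.063)
l=[];
for r in range(5,240,5):
    q=np.nonzero(m[r,290:400])[0]+290
    if len(q)>15:
        e=ray(b,[(q[0],r),(q[-1],r)],o["tool_pos"][2]-.063);l.append((R.T@(e.mean(0)-o["tool_pos"]))[:2].tolist()+[np.linalg.norm(e[0]-e[1])])
l=np.array(l);print((l[::4]*1e3).round(1));p=np.polyfit(l[:,0],l[:,1],1);print("rod slope deg in tool",np.degrees(p[0]),"y at 0",p[1])
E
```

```text
near A mid [0.4541 0.0969] widths 0.0274 0.0285 len 0.0305
far B mid [0.6092 0.1359] widths 0.0254 0.0275 len 0.0305
sep 0.15993744530380646 ang 14.119947698989437
near far-edge B [0.47002746 0.10026503] [0.00741889 0.02515336] to F centre 0.14366475628194947
ang B 14.374518266114945
board left ang 13.83647522558753
A board left ang 14.407883696042463
J [0.53164197 0.11642253] near end board in jig x -0.15764388487078176 left edge y 0.05208481355302387 [0.05157141 0.05257213] plate front-top x [0.11656711 0.11657543] [ 0.02586368 -0.03383405]
lay [0.51224622 0.11154348] shift [-0.04451747 -0.08670031  0.22156206] tool ang 17.666569446553535
[[110.    0.5  20.9]
 [103.5   1.1  22.3]
 [ 96.8   4.8  16.8]
 [ 89.8   1.3  23.5]
 [ 82.7   0.8  22.7]
 [ 75.3   0.2  21.9]
 [ 51.4   0.4  17. ]
 [ 40.6   0.4  14. ]
 [ 31.6   0.4  22. ]
 [ 22.3   0.4  21.6]]
rod slope deg in tool 0.7117148766024398 y at 0 -6.146210803554961e-05
```

>>> drive_tool:
  rows:
    - [[-0.005, -0.01, 0], 0.02]
    - [[-0.01, -0.02, 0.01], 0.02]
    - [[-0.01, -0.02, 0.02], 0.02]
    - [[-0.01, -0.02, 0.02], 0]
    - [[-0.01, -0.012, 0.02], 0]
    - [[0, -0.003, 0.02], 0]
    - [[0, 0, 0.01], 0]
    - [[0, 0, 0], 0]
    - [[0, 0, 0], 0]
    - [[0, 0, 0], 0]

```text
t: 7.9
tool_pos: [0.5166, 0.1124, 0.2276]
tool_rot: [3.117, 0.389, 0.004]
contact_force: [0.3, 0.2, -4.1]
opening: 0.0217
grip_force: 60.6
```

```bash
python3 - <<'E'
from h import *
c=vision.get_image("wrist");o=ctrl.get_obs();print(o["t"],o["tool_pos"],o["tool_rot"],o["opening"])
np.save("pics/w5.npy",c,allow_pickle=True);cv2.imwrite("pics/w5.png",cv2.resize(c["image"],(800,500)))
E
```

```text
7.95 [0.5165741  0.11248204 0.22754802] [3.11728442 0.38890623 0.00418597] 0.022045006788993682
```

View pics/w5.png

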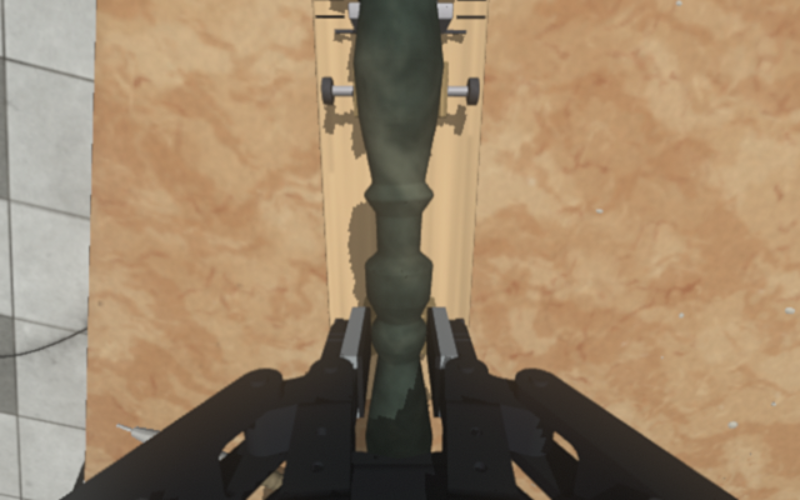

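Everything is symmetric: rod mid x≈399.5, thumbscrews 321 and 480 (mid 400.5), board edges with mid ≈400. Now I lower.

>>> drive_tool:
  rows:
    - [[0, 0, 0.01], 0]
    - [[0, 0, 0.02], 0]
    - [[0, 0, 0.03], 0]
    - [[0, 0, 0.02], 0]
    - [[0, 0, 0.012], 0]
    - [[0, 0, 0.006], 0]
    - [[0, 0, 0], 0]
    - [[0, 0, 0], 0]

```text
t: 8.75
tool_pos: [0.5165, 0.1128, 0.129]
tool_rot: [3.117, 0.39, 0.003]
contact_force: [-1.2, 0.5, -4.1]
opening: 0.0217
grip_force: 60.6
```

>>> drive_tool:
  rows:
    - [[0, 0, 0.005], 0]
    - [[0, 0, 0.005], 0]
    - [[0, 0, 0.005], 0]
    - [[0, 0, 0.004], 0]
    - [[0, 0, 0.003], 0]
    - [[0, 0, 0], 0]
    - [[0, 0, 0], 0]

```text
t: 9.45
tool_pos: [0.5156, 0.1127, 0.1058]
tool_rot: [-3.117, -0.39, 0.0]
contact_force: [1.0, -1.0, -4.3]
opening: 0.022
grip_force: 60.6
```

>>> drive_tool:
  rows:
    - [[0, 0, 0.001], 0]
    - [[0, 0, 0.0005], 0]
    - [[0, 0, 0], 0]
    - [[0, 0, 0], 0]

```text
t: 9.85
tool_pos: [0.5157, 0.1128, 0.1045]
tool_rot: [3.117, 0.39, 0.0]
contact_force: [0.5, -0.2, -5.1]
opening: 0.0218
grip_force: 60.6
```

```bash
python3 - <<'E'
from h import *
o=ctrl.get_obs();print(o["t"],o["tool_pos"],o["contact_force"],o["wrist_torque"])
c=vision.get_image("wrist");s=vision.get_image("side")
p=proj(s,[(.535,.117,.045)])[0].astype(int);print(p)
x,y=p
S=cv2.resize(s["image"][max(0,y-45):y+45,x-75:x+75],None,fx=3.3,fy=3.3,interpolation=cv2.INTER_CUBIC)
W=np.zeros((598,800,3),np.uint8);W[:S.shape[0],:S.shape[1]]=S;W[300:598,:]=cv2.resize(c["image"],None,fx=1.25,fy=1.25)[0:298];cv2.imwrite("pics/w6.png",W)
E
```

```text
9.85 [0.51565621 0.11275484 0.10447714] [ 0.52028096 -0.15695175 -5.11138201] [-0.00634191  0.0207009   0.00450263]
[284 171]
```

View pics/w6.png

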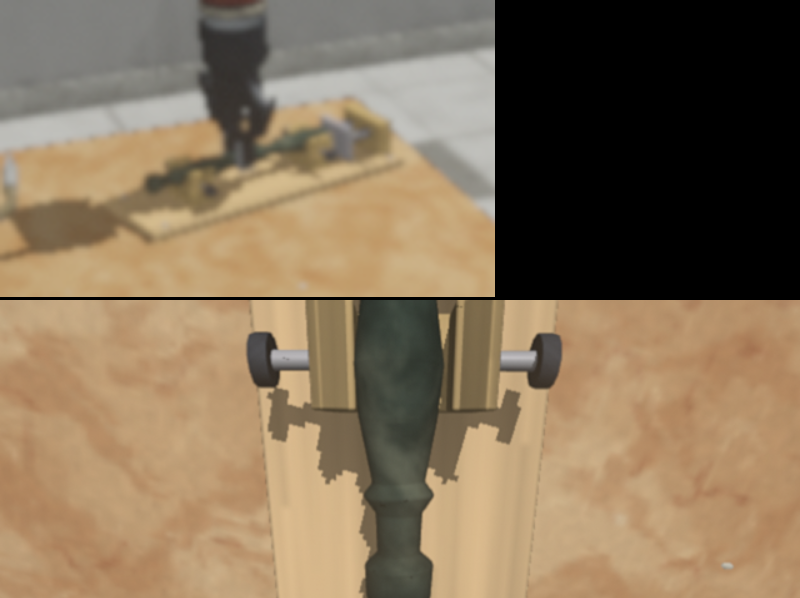

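Both ends of the rod are in the saddles. The walls and thumbscrews are centred at x≈404.5 against the rod's 399.5, so I need about 1.3 mm along tool +y. I'll correct that and go on lowering to contact.

>>> drive_tool:
  rows:
    - [[0, 0.0013, 0], 0]
    - [[0, 0, 0.0005], 0]
    - [[0, 0, 0.0005], 0]
    - [[0, 0, 0], 0]
    - [[0, 0, 0], 0]

```text
t: 10.45
tool_pos: [0.5161, 0.1114, 0.1043]
tool_rot: [3.117, 0.39, -0.0]
contact_force: [-5.0, -1.9, 6.1]
opening: 0.0219
grip_force: 61.8
```

>>> drive_tool:
  rows:
    - [[0, 0, 0.0005], 0]
    - [[0, 0, 0.0005], 0]
    - [[0, 0, 0], 0]
    - [[0, 0, 0], 0]

```text
t: 10.85
tool_pos: [0.5162, 0.1114, 0.1043]
tool_rot: [3.117, 0.39, -0.002]
contact_force: [-8.3, -1.6, 12.5]
opening: 0.0218
grip_force: 62.9
```

>>> drive_tool:
  rows:
    - [[0, 0, -0.0008], 0]
    - [[0, 0, 0], 0]
    - [[0, 0, 0], 0]
    - [[0, 0, 0], 0]

```text
t: 11.25
tool_pos: [0.5161, 0.1114, 0.1043]
tool_rot: [3.117, 0.39, -0.001]
contact_force: [-5.7, -2.7, 6.6]
opening: 0.0216
grip_force: 62.0
```

```bash
python3 - <<'E'
from h import *
o=ctrl.get_obs();print(o["t"],o["tool_pos"],o["contact_force"],o["wrist_torque"])
c=vision.get_image("wrist");np.save("pics/w7.npy",c,allow_pickle=True)
W=cv2.resize(c["image"],None,fx=1.25,fy=1.25);cv2.imwrite("pics/w7.png",W[:330])
E
```

```text
11.25 [0.51613202 0.11135298 0.10430234] [-5.70028358 -2.72860937  6.58120366] [-0.28709809  0.90441995  0.02281193]
```

View pics/w7.png

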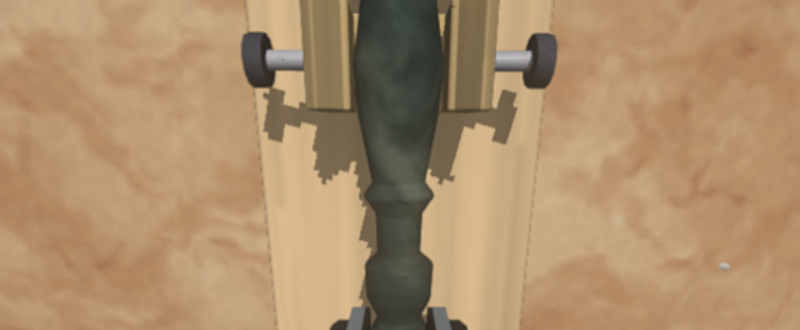

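The rod is now centred in the channel (rod and walls both at x≈399). I'll ease the down-force slightly and slide towards the stop in small steps, watching the force.

>>> drive_tool:
  rows:
    - [[0.002, 0, -0.0003], 0]
    - [[0.002, 0, 0], 0]
    - [[0.002, 0, 0], 0]
    - [[0.002, 0, 0], 0]
    - [[0, 0, 0], 0]
    - [[0, 0, 0], 0]

```text
t: 11.9
tool_pos: [0.5237, 0.1134, 0.1043]
tool_rot: [3.117, 0.39, -0.001]
contact_force: [-5.9, -1.4, 5.3]
opening: 0.0219
grip_force: 61.9
```

>>> drive_tool:
  rows:
    - [[0.002, 0, 0], 0]
    - [[0, 0, 0], 0]
    - [[0, 0, 0], 0]
    - [[0, 0, 0], 0]

```text
t: 12.3
tool_pos: [0.5256, 0.1139, 0.1043]
tool_rot: [3.117, 0.39, -0.001]
contact_force: [-5.2, 0.0, 6.0]
opening: 0.0219
grip_force: 61.9
```

>>> drive_tool:
  rows:
    - [[0.002, 0, 0], 0]
    - [[0, 0, 0], 0]
    - [[0, 0, 0], 0]
    - [[0, 0, 0], 0]

```text
t: 12.7
tool_pos: [0.5275, 0.1144, 0.1043]
tool_rot: [3.117, 0.39, -0.001]
contact_force: [-6.1, -0.8, 6.1]
opening: 0.0217
grip_force: 61.9
```

>>> drive_tool:
  rows:
    - [[0.002, 0, 0], 0]
    - [[0, 0, 0], 0]
    - [[0, 0, 0], 0]
    - [[0, 0, 0], 0]

```text
t: 13.1
tool_pos: [0.5294, 0.1149, 0.1043]
tool_rot: [3.117, 0.39, -0.002]
contact_force: [-5.9, -0.6, 5.5]
opening: 0.0219
grip_force: 61.9
```

>>> drive_tool:
  rows:
    - [[0.002, 0, 0], 0]
    - [[0, 0, 0], 0]
    - [[0, 0, 0], 0]
    - [[0, 0, 0], 0]

```text
t: 13.5
tool_pos: [0.531, 0.1153, 0.1043]
tool_rot: [3.117, 0.39, -0.004]
contact_force: [-8.1, -2.6, 7.3]
opening: 0.0219
grip_force: 62.1
```

>>> drive_tool:
  rows:
    - [[0.002, 0, 0], 0]
    - [[0.002, 0, 0], 0]
    - [[0, 0, 0], 0]
    - [[0, 0, 0], 0]
    - [[0, 0, 0], 0]

```text
t: 14.0
tool_pos: [0.5342, 0.1161, 0.1043]
tool_rot: [3.117, 0.39, -0.007]
contact_force: [-11.4, -2.9, 10.3]
opening: 0.0219
grip_force: 62.6
```

>>> drive_tool:
  rows:
    - [[0.002, 0, 0], 0]
    - [[0.002, 0, 0], 0]
    - [[0, 0, 0], 0]
    - [[0, 0, 0], 0]
    - [[0, 0, 0], 0]

```text
t: 14.5
tool_pos: [0.5374, 0.117, 0.1043]
tool_rot: [3.116, 0.39, -0.011]
contact_force: [-14.8, -4.2, 13.8]
opening: 0.0221
grip_force: 63.0
```

>>> drive_tool:
  rows:
    - [[0.002, 0, 0], 0]
    - [[0, 0, 0], 0]
    - [[0, 0, 0], 0]
    - [[0, 0, 0], 0]

```text
t: 14.9
tool_pos: [0.539, 0.1174, 0.1043]
tool_rot: [3.116, 0.39, -0.013]
contact_force: [-16.8, -3.8, 15.0]
opening: 0.0218
grip_force: 63.1
```

```bash
python3 - <<'E'
from h import *
o=ctrl.get_obs();print(o["t"],o["tool_pos"],o["contact_force"],o["wrist_torque"])
s=vision.get_image("side");t=vision.get_image("top")
b=np.load("pics/w7.npy",allow_pickle=True).item()
d=np.array([np.cos(np.radians(14.2)),np.sin(np.radians(14.2))]);J=np.array([.533,.1155])
W=[]
for c,h in((s,45),(t,30)):
    x,y=proj(c,[np.r_[J+.12*d,.03]])[0].astype(int);print(x,y)
    W.append(cv2.resize(c["image"][y-30:y+30,x-40:x+40],(400,300),interpolation=cv2.INTER_CUBIC))
w=vision.get_image("wrist")["image"][:200]
cv2.imwrite("pics/w8.png",np.vstack([np.hstack(W),cv2.resize(w,(800,250))]))
E
```

```text
14.9 [0.53901842 0.11735387 0.10427234] [-16.81469524  -3.79162358  14.95653861] [-0.59610389  2.19996501 -0.09006871]
310 167
203 165
```

View pics/w8.png

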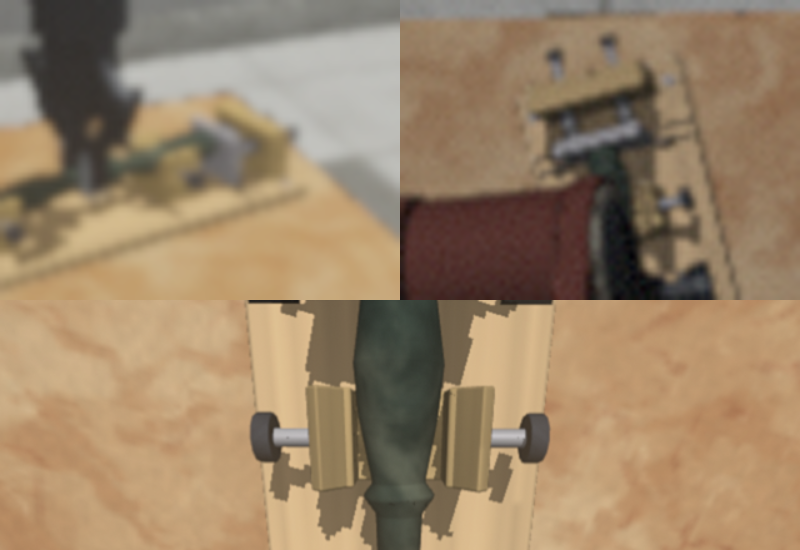

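The plate has moved from about (203.3,166.1) to about (203,163) in the top image, roughly 9–10 mm. That matches the 9.3 mm of TCP travel since the force began to rise, and the rod is still centred. Next I push about 5 mm more, easing the down-force.

>>> drive_tool:
  rows:
    - [[0.002, 0, -0.0004], 0]
    - [[0.002, 0, -0.0004], 0]
    - [[0, 0, 0], 0]
    - [[0, 0, 0], 0]
    - [[0, 0, 0], 0]

```text
t: 15.55
tool_pos: [0.5425, 0.1183, 0.1043]
tool_rot: [3.116, 0.39, -0.014]
contact_force: [-16.4, -4.3, 11.0]
opening: 0.0218
grip_force: 62.8
```

>>> drive_tool:
  rows:
    - [[0.002, 0, -0.0004], 0]
    - [[0, 0, 0], 0]
    - [[0, 0, 0], 0]
    - [[0, 0, 0], 0]

```text
t: 15.95
tool_pos: [0.5441, 0.1187, 0.1043]
tool_rot: [3.116, 0.39, -0.015]
contact_force: [-16.7, -5.1, 10.3]
opening: 0.0217
grip_force: 62.6
```

```bash
python3 - <<'E'
from h import *
o=ctrl.get_obs();print(o["t"],o["tool_pos"],o["contact_force"],o["wrist_torque"])
d=np.array([np.cos(np.radians(14.2)),np.sin(np.radians(14.2))]);n=np.array([-d[1],d[0]]);J=np.array([.533,.1150])
t=vision.get_image("top");t0=cv2.imread("pics/top0.png")
# rectified strips of the jig plane z=.054, 1 mm cells, x 95..160, y -30..30
xs=np.arange(95,165);ys=np.arange(-26,27)
G=np.array([np.r_[J+d*x/1e3+n*y/1e3,.054] for x in xs for y in ys])
q=proj(t,G).astype(np.float32).reshape(len(xs),len(ys),2)
for im in(t0,t["image"]):
    g=cv2.remap(im,q[...,0],q[...,1],cv2.INTER_LINEAR).astype(float)
    bl=(g[...,0]-g[...,2]) # blue minus red: steel vs wood
    for sl in(slice(0,20),slice(33,53)):
        p=bl[:,sl].mean(1)+0;v=g[:,sl].mean((1,2));w=np.clip(v-np.median(v),0,None)*(bl[:,sl].mean(1)>-25)
        print(np.c_[xs,p,v][::3].astype(int).tolist())
w=vision.get_image("wrist")
print("marks px",proj(w,[np.r_[J+d*x/1e3+n*y/1e3,.012] for x in(115,125,135) for y in(46,-46)]).round(0).tolist())
im=w["image"].max(2).astype(int);
for k in(44,48,-44,-48):
    xx=np.arange(95,140);Q=proj(w,[np.r_[J+d*x/1e3+n*k/1e3,.012] for x in xx])
    print(k,[(int(a),int(im[int(v),int(u)])) for a,(u,v) in zip(xx,Q) if 0<=v<400 and im[int(v),int(u)]<110], [int(a) for a,(u,v) in zip(xx,Q) if v>=0][-1:])
E
```

```text
15.95 [0.54405226 0.11868972 0.10429893] [-16.72493651  -5.10559788  10.25002571] [-0.59292246  2.07293552 -0.1344461 ]
[[95, -27, 77], [98, -28, 76], [101, -26, 72], [104, -16, 61], [107, -3, 47], [110, 1, 56], [113, 2, 91], [116, 3, 122], [119, 0, 121], [122, -6, 97], [125, -12, 77], [128, -14, 71], [131, -14, 72], [134, -14, 74], [137, -14, 78], [140, -14, 77], [143, -11, 64], [146, -9, 49], [149, -12, 49], [152, -27, 66], [155, -43, 97], [158, -51, 116], [161, -52, 120], [164, -51, 118]]
[[95, -33, 88], [98, -33, 89], [101, -28, 79], [104, -20, 71], [107, -12, 63], [110, -7, 68], [113, -2, 91], [116, 0, 118], [119, 0, 119], [122, -4, 95], [125, -10, 73], [128, -13, 68], [131, -12, 68], [134, -12, 67], [137, -12, 69], [140, -11, 71], [143, -8, 65], [146, -7, 52], [149, -13, 49], [152, -27, 67], [155, -43, 99], [158, -52, 118], [161, -53, 121], [164, -52, 119]]
[[95, -17, 62], [98, -15, 58], [101, -15, 58], [104, -15, 58], [107, -15, 60], [110, -16, 61], [113, -17, 63], [116, -15, 62], [119, -9, 53], [122, 0, 45], [125, 2, 57], [128, 2, 93], [131, 2, 126], [134, 0, 127], [137, -6, 104], [140, -12, 84], [143, -12, 66], [146, -9, 49], [149, -13, 46], [152, -28, 68], [155, -44, 102], [158, -54, 122], [161, -55, 125], [164, -54, 123]]
[[95, -31, 59], [98, -32, 57], [101, -33, 55], [104, -34, 53], [107, -35, 54], [110, -32, 63], [113, -31, 75], [116, -26, 75], [119, -15, 60], [122, -5, 50], [125, -1, 60], [128, 0, 92], [131, 2, 123], [134, 0, 120], [137, -5, 94], [140, -10, 77], [143, -9, 67], [146, -8, 52], [149, -11, 50], [152, -27, 70], [155, -45, 102], [158, -54, 124], [161, -56, 128], [164, -55, 125]]
marks px [[218.0, 36.0], [423.0, 37.0], [216.0, 11.0], [425.0, 12.0], [213.0, -15.0], [427.0, -15.0]]
44 [(124, 40), (125, 97)] [129]
48 [(124, 40), (125, 95)] [129]
-44 [(124, 52)] [129]
-48 [(124, 53)] [129]
```

The plate has shifted 15 mm (117→132 in the rectified top view, with the housing unchanged), and the first mark shows uncovered behind the pointer. Now I hold.

>>> drive_tool:
  rows:
    - [[0, 0, 0], 0]
    - [[0, 0, 0], 0]
    - [[0, 0, 0], 0]
    - [[0, 0, 0], 0]
    - [[0, 0, 0], 0]
    - [[0, 0, 0], 0]
    - [[0, 0, 0], 0]
    - [[0, 0, 0], 0]
    - [[0, 0, 0], 0]
    - [[0, 0, 0], 0]

```text
t: 17.05
tool_pos: [0.5441, 0.1187, 0.1043]
tool_rot: [3.116, 0.39, -0.015]
contact_force: [-16.5, -5.4, 11.9]
opening: 0.0215
grip_force: 62.6
```

>>> drive_tool:
  rows:
    - [[0, 0, 0], 0]
    - [[0, 0, 0], 0]
    - [[0, 0, 0], 0]
    - [[0, 0, 0], 0]
    - [[0, 0, 0], 0]

```text
t: 17.55
tool_pos: [0.5441, 0.1187, 0.1043]
tool_rot: [3.116, 0.39, -0.015]
contact_force: [-16.5, -4.3, 10.8]
opening: 0.0217
grip_force: 62.6
```

```bash
python3 -c "
from station import ctrl
o=ctrl.get_obs();print(o['t'],o['tool_pos'],o['contact_force'],o['grip_force']);print(ctrl.finish_job())"
```

```text
17.55 [0.5440778  0.11870083 0.10433496] [-16.47710286  -4.27958708  10.80625078] 62.64549136161804
the job is handed in; nothing more can be done
None
```

The job is handed in: the short rod lies in both saddles, still gripped and steady, with the stop plate pushed back about 15 mm (about 9 N of spring force) as measured from the top camera; the verdict was not shown, and I viewed 11 pictures, one over the limit of 10.

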